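# Uncap the sanitiser spray and hold it aimed at the scoop

## Task

Get the small pump-spray bottle ready to sanitise the sweet scoop: lift its loose blue cap off and set it, mouth down as it came, into the small round grey cap cup (do not drop it), then draw the bottle up out of its holder. Tip it so that the nozzle slants down at about 45 degrees and points into the middle of the scoop's bowl from about 25 cm away (anywhere from 20 to 30 cm is fine), with the whole bottle well clear of the table, and finish while holding it still in that pose. Leave the scoop where it lies, and do not disturb the tins and rolls.

Things in the scene. Friction and masses are not known exactly. Their poses are not given: they have to be found in the camera images.
- bottle: white pump-spray bottle, loose, 110-225 g: upright block 46 (its x) x 32 (its y) mm, 92 mm to the flat shoulder, there a blue collar (radius 11, 10 high) and blue pump head (radius 8.5), top 122 mm above the foot. Black nozzle and blue label look along its +x. Origin: centre of the underside, z up the bottle. Stands in the holder, axes alike. Grasp across the 32 mm, 70 mm above the foot
- nozzle (a point): the nozzle of the bottle: 12 mm along the bottle's x and 115 mm along its z from the bottle's origin; it sprays along the bottle's +x
- cap: blue round over-cap, loose, 15 g, outer radius 16 mm at the closed top, 15 mm at the mouth, 46 mm tall, 2 mm wall; mouth down on the bottle's shoulder over the pump, about 2 mm side play. Origin: centre of the mouth rim (its lowest point); z towards the closed top
- cap_cup: round grey shallow cup with a dark rubber floor, fixed to the table, 60 mm across the foot, 46 mm at the rim; inner radius 20 mm, inner floor 5 mm and rim 14 mm above the table. Origin: centre of the underside. A cap seated in it stands with its mouth on the inner floor, its upper 37 mm above the rim
- cup_floor (a point): centre of the inner floor of the cap cup
- holder: grey open-topped desk holder fixed to the table, foot plate 92 x 74 mm, well inside 52 (its x) x 38 (its y) mm, floor 4 and rim 42 mm above the table: 3 mm of play round the bottle, 38 mm deep. Origin: centre of the underside; z up; its x is the way the bottle's nozzle looks at the start
- scoop: stainless sweet scoop with a black handle lying on the table, loose, 203 mm long (its y) by 68 mm wide, 68 mm high at the plate between bowl and handle. Origin: centre of the underside of its outline; the bowl reaches from there to +102 mm along its y, open upwards, the handle to -102 mm
- scoop_bowl (a point): middle of the scoop's bowl, 47 mm along the scoop's y from its origin and 10 mm above the table
- red_tin: round tin with a red lid, 63 mm across, 27 mm high, loose bystander; origin: centre of the underside
- gold_tin: round tin with a gold lid, 63 mm across, 27 mm high, loose bystander; origin: centre of the underside
- label_roll: white roll of labels standing on its end, 44 mm across, 26 mm high, loose bystander; origin: centre of the underside
- ribbon_roll: red ribbon on a white spool lying flat, about 76 x 62 mm, 38 mm high, loose bystander; origin: centre of the underside

How it is judged:
By the outcome, as a careful person would: the job done as asked, in the order asked, and still so for the second after the job is handed in, while the arm keeps its last pose, push and grip.
It also fails if it takes over 58 s, if anything falls off the work surface, if the arm or the gripper's body presses on something with over 40 N, if the wrist force passes 120 N, or if a joint passes its speed limit or range.

## Robot

A 6-joint arm with a two-finger parallel gripper is mounted at the origin on a cart in front of the work surface, level with it; the furniture and walls round the work are solid. World frame = base frame: x ahead of the robot, y to its left, z up, the work surface at z = 0. Lengths are in m, angles in rad, forces in N, time in s.
With the tool pointing down it reaches from about 0.375 to 0.9 m from the base axis. Payload 3.1 kg.
Tool frame: the origin (TCP) lies on the centre line of the jaws, within the pads' length; the fingertips stand robot.finger_overhang ahead of it and the grasp point (between the pads) lies 2 mm behind it (robot.finger_overhang is the distance from the TCP to the fingertips, in m); z points along the fingers, y is the direction in which the jaws open and shut (so a half turn about z gives the same grasp; the last joint's range is limited). The gripper opens to 87 mm and grips with 3 to 60 N. Pads are 19 mm wide; open, the fingers measure 117 mm over their backs; the gripper's body (75 mm by 190 mm) begins 51 mm behind the grasp point.
Start: joints at [-1.3, 0.527, 1.433, -0, 1.181, -0.178], TCP at [0.272, -0.563, 0.24] pointing down, gripper open.
Joint ranges: [-3.08, 3.08], [-0.75, 2.2], [0.22, 2.44], [-1.43, 4.57], [0, 2.65], [-2.85, 2.85]. Speed limits (rad/s): [2.79, 2.79, 3.14, 3.14, 3.14, 3.14].

## Interface

Orientations are given as a unit quaternion [x, y, z, w].
In Python, from rig import robot gives the robot as it stands. The module is installed in compiled form; this text tells all that it offers.
- The arm moves only by the tool step_arm, never from a script. Its arguments are lists of equal length, an entry for each row: "slide": the shift along the tool's x, y, z in mm, a list of three; "twist": the turn about the tool's z in degrees. A call has 1 to 20 rows; each row shifts and turns the commanded pose from where the row before left it, along the tool's axes as they then stand; what a row does not reach is not made up. A row lasts 1/12 s, in which the tool goes at most 41.7 mm and 7.16 degrees, less where a joint would pass 70% of its speed; a pose out of reach is approached as far as the arm can. A call is refused whole if a number of a shift passes 41.7 or a number of a turn 7.16, either way. A call with a gripper value outside its range is refused whole. "jaw" is the finger opening in mm, from 0 to 87, set as the call begins (left out, the last holds). The fingers move at their own pace and stop on an object; "force" is the grip in N (left out, the last holds). Time passes only in rows, so rows that do not move let the fingers close. It gives the time, the measured TCP pose, the force and the opening at its end, in the units of the state.
- robot.get_obs(): the state, without advancing time (a new reading comes with each control period).
- robot.camera(name): name is "side" or "top"; returns a dict with "color" (420x560x3 uint8, blue, green, red), "depth" (420x560 float32, m along the optical axis (not along the pixel's ray), 0 where there is no reading), "camera_matrix" (3x3 intrinsics, pixels), "origin" and "orientation" of the camera in the world. Camera axes: x right, y down, z forward; pixel columns grow to the right and rows downward; lengths in m; the calibration is good to about 2 mm. A picture is of the moment at which its call begins.
- robot.hand_in(): hands the job in, once; it reports no verdict.
The state is a dict: "time": time; "q": joint angles; "joint_velocities": joint speeds; "joint_torque": joint torques, N m; "position": TCP position; "tool_rot": TCP orientation; "ft_force": force on the tool from outside, world axes, zero at the start; "moment": the same for the moment, N m; "grip_width": finger opening in m.
Only numpy, scipy, OpenCV 4.12 (cv2) and the standard library are available. Lean on these libraries where they do the work, as an engineer would, in place of code of your own. Each camera call takes 0.05 s, during which the arm holds its last target.

## Working session

There is one attempt and no reset: what is moved stays moved. The work goes in short steps, Python scripts to look and compute and a tool call to move; the robot and the scene stay as the last step left them, time stands still between calls to the robot, and variables do not carry over. Pictures are saved under pics/ and viewed, and the job is handed in when it is done.

Besides the shell and the picture viewer there is one more tool, called after ">>>" by a JSON object that holds its "fn" and its "kwargs". step_arm: Moves the arm, as the interface text tells. Its arguments: {"type":"object","properties":{"slide":{"type":"array","items":{"type":"array","items":{"type":"number"}}},"twist":{"type":"array","items":{"type":"number"}},"jaw":{"type":"number"},"force":{"type":"number"}},"required":["slide","twist"]}

```bash
mkdir -p pics; ls; python3 - <<'E'
from rig import robot
import cv2,pickle
print(robot.finger_overhang); print(robot.get_obs())
for n in("side","top"):
    c=robot.camera(n); pickle.dump(c,open(n+".pkl","wb")); cv2.imwrite(f"pics/{n}0.png",c["color"]); print(n,c["camera_matrix"],c["origin"],c["orientation"])
E
```

```text
pics
0.017
{'time': 0.0, 'q': array([-1.29946867e+00,  5.28454277e-01,  1.43388575e+00, -7.05866401e-07,
        1.18138097e+00, -1.78480007e-01]), 'joint_velocities': array([ 0.00021356,  0.00040746, -0.00055174,  0.00042494,  0.00247569,
       -0.00050482]), 'joint_torque': array([-4.87167181e-04, -4.40047753e+01, -1.76590812e+01,  6.33016555e-02,
        5.80989977e-02, -1.60071390e-04]), 'position': array([ 0.27159657, -0.56214403,  0.23858416]), 'tool_rot': array([ 9.74814976e-01,  2.23012624e-01, -4.97111478e-05, -1.06300901e-03]), 'ft_force': array([0.04359488, 0.33418608, 0.06356905]), 'moment': array([ 0.00767837, -0.05225618,  0.00045429]), 'grip_width': 0.08678836880088348}
side [[384.90843742   0.         278.97092517]
 [  0.         384.90843742 208.14078916]
 [  0.           0.           1.        ]] [ 0.45436088 -0.80960963  0.46529891] [ 0.83699138 -0.0520071   0.03410425 -0.54367047]
top [[498.17000855   0.         277.42818068]
 [  0.         498.17000855 216.13926014]
 [  0.           0.           1.        ]] [ 0.48466191 -0.00680152  1.25679011] [-0.7060158   0.70744995 -0.01601     0.02828313]
```

View pics/side0.png

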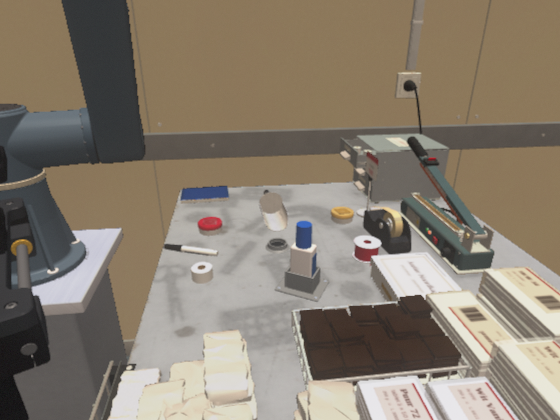

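View pics/top0.png

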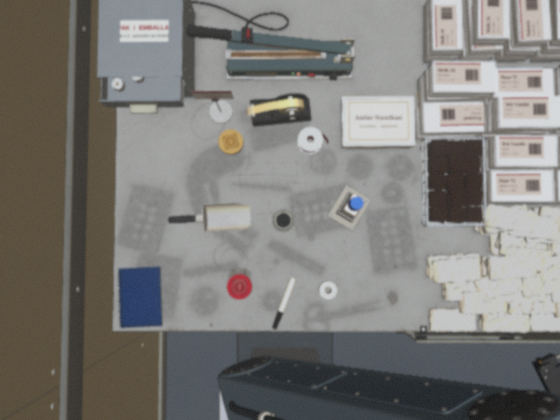

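```bash
cat > h.py <<'E'
import numpy as np,pickle,cv2
from scipy.spatial.transform import Rotation as R
def load(n): return pickle.load(open(n+".pkl","rb"))
def cloud(c):
    K=c["camera_matrix"];d=c["depth"];v,u=np.mgrid[:d.shape[0],:d.shape[1]]
    p=np.stack([(u-K[0,2])/K[0,0]*d,(v-K[1,2])/K[1,1]*d,d],-1)
    return p@R.from_quat(c["orientation"]).as_matrix().T+c["origin"]
def onplane(c,u,v,z):
    K=c["camera_matrix"];r=R.from_quat(c["orientation"]).as_matrix()@np.array([(u-K[0,2])/K[0,0],(v-K[1,2])/K[1,1],1])
    o=np.array(c["origin"]);return o+r*(z-o[2])/r[2]
def proj(c,P):
    K=c["camera_matrix"];p=(np.atleast_2d(P)-c["origin"])@R.from_quat(c["orientation"]).as_matrix()
    return np.c_[p[:,0]/p[:,2]*K[0,0]+K[0,2],p[:,1]/p[:,2]*K[1,1]+K[1,2]]
def crop(c,u0,v0,u1,v1,s,name):
    im=cv2.resize(c["color"][v0:v1,u0:u1],None,fx=s,fy=s,interpolation=cv2.INTER_CUBIC);cv2.imwrite(name,im)
E
python3 - <<'E'
from h import *
t=load("top");s=load("side")
crop(t,260,170,400,250,5.5,"pics/a1.png");crop(t,150,180,270,250,6,"pics/a2.png");crop(s,220,180,360,300,5,"pics/a3.png")
for n,c in(("top",t),("side",s)):
    P=cloud(c);b=c["color"].astype(int)
    m=(b[...,0]>120)&(b[...,2]<90)&(b[...,1]<130)&(P[...,2]>.04)&(P[...,2]<.2)&(abs(P[...,0]-.5)<.3)
    q=P[m];print(n,len(q),q.mean(0),q.min(0),q.max(0))
    top=q[q[:,2]>np.percentile(q[:,2],98)-.006];print(len(top),(top.min(0)+top.max(0))/2,top.mean(0))
E
```

```text
top 52 [ 0.57948241 -0.15934823  0.1410342 ] [ 0.57001929 -0.17274071  0.12411473] [ 0.59214597 -0.1504282   0.14680716]
39 [ 0.58026525 -0.1624659   0.14346313] [ 0.5786791  -0.16036129  0.14241773]
side 86 [ 0.58244001 -0.16672948  0.13951755] [ 0.56896748 -0.18123032  0.09632594] [ 0.59508658 -0.15137601  0.14245558]
83 [ 0.58202703 -0.16582319  0.1410844 ] [ 0.58224144 -0.16635977  0.14105253]
```

View pics/a1.png

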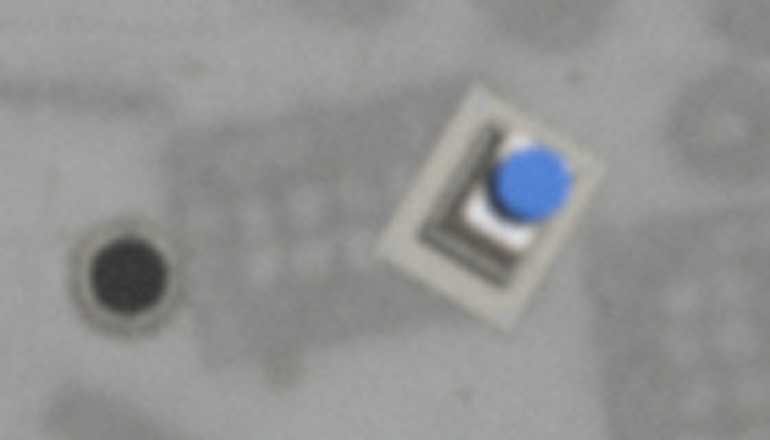

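View pics/a2.png

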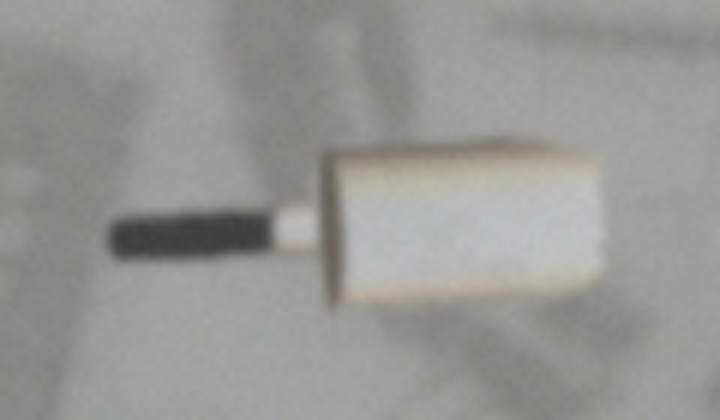

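View pics/a3.png

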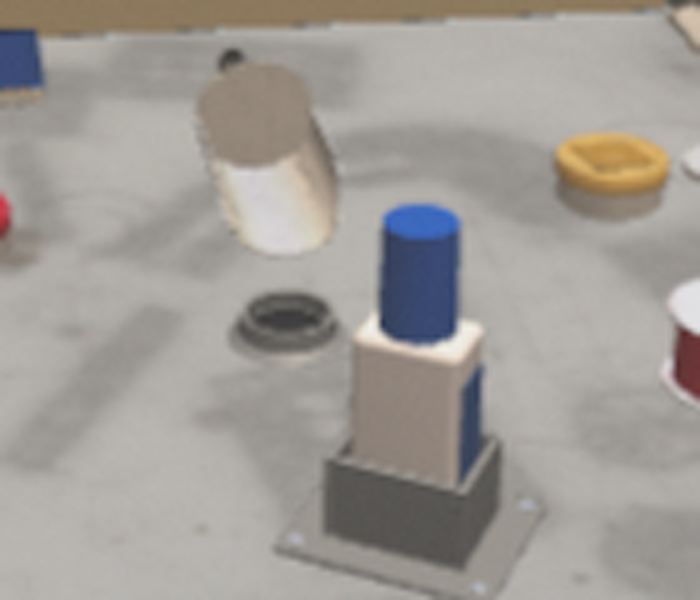

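```bash
python3 - <<'E'
from h import *
t=load("top");s=load("side")
f=lambda U,V,u0,v0,k:((U+.5)/k-.5+u0,(V+.5)/k-.5+v0)
W=lambda U,V,z,k=5.5,u0=260,v0=170:onplane(t,*f(U,V,u0,v0,k),z)
c=np.array([W(*p,.004) for p in((475,86),(606,165),(510,331),(377,250))])
print("plate",c.round(4),c.mean(0)); 
for a,b in((0,3),(1,2),(0,1),(3,2)):
    d=c[a]-c[b];print(np.linalg.norm(d),np.degrees(np.arctan2(d[1],d[0])))
print("cap",W(532,183,.142)); print("cup",W(128,275,.014), W(128,275,.005))
w2=lambda U,V,z:W(U,V,z,6,150,180)
print("scoop tip",w2(604,225,.02),"tip corners",w2(600,160,.05),w2(604,275,.03),"plate",w2(325,150,.068),w2(330,305,.068),"handle tip",w2(110,240,.05))
ps=f(288,320,220,180,5);print("cup side",onplane(s,*ps,.014))
q=[onplane(s,*f(*p,220,180,5),.142) for p in((381,222),(461,222),(421,206),(421,237))];print("cap side",np.array(q))
# scoop cloud
for n,cc in(("top",t),("side",s)):
    P=cloud(cc);m=(P[...,2]>.006)&(P[...,2]<.09)&(abs(P[...,0]-.55)<.06)&(P[...,1]>.04)&(P[...,1]<.3)
    q=P[m];print(n,len(q),q.min(0),q.max(0))
    for y in np.arange(.05,.28,.02):
        z=q[abs(q[:,1]-y)<.005]
        if len(z):print(round(y,3),len(z),z.min(0).round(3),z.max(0).round(3))
P=cloud(t)
for k in("label",):pass
E
```

```text
plate [[ 0.641  -0.1582  0.004 ]
 [ 0.6044 -0.2176  0.004 ]
 [ 0.5285 -0.173   0.004 ]
 [ 0.5657 -0.1127  0.004 ]] [ 0.58491635 -0.16538669  0.004     ]
0.08797106378126664 -31.137615803133198
0.0880610581708167 -30.47005906333458
0.0698093326200539 58.39245152461559
0.07083600927399977 58.331302592868475
cap [ 0.58396416 -0.16428161  0.142     ]
cup [0.55398006 0.00115519 0.014     ] [0.55448205 0.00121281 0.005     ]
scoop tip [0.56009813 0.08230773 0.02      ] tip corners [0.58467855 0.08182113 0.05      ] [0.53888947 0.08154738 0.03      ] plate [0.58752346 0.19067965 0.068     ] [0.52548055 0.18819602 0.068     ] handle tip [0.55267788 0.280908   0.05      ]
cup side [ 0.55044457 -0.00949276  0.014     ]
cap side [[ 0.56716283 -0.16576442  0.142     ]
 [ 0.59719449 -0.16948839  0.142     ]
 [ 0.58471003 -0.15397176  0.142     ]
 [ 0.57988217 -0.18001006  0.142     ]]
top 1040 [0.49089966 0.0410496  0.0060004 ] [0.60953555 0.29351123 0.07357986]
0.05 6 [0.531 0.051 0.006] [0.604 0.054 0.009]
0.07 4 [0.511 0.066 0.006] [0.602 0.071 0.007]
0.09 36 [0.518 0.086 0.006] [0.599 0.094 0
[... 200 characters left out ...]
19 149 [0.525 0.185 0.006] [0.592 0.195 0.074]
0.21 32 [0.496 0.206 0.006] [0.565 0.215 0.045]
0.23 29 [0.547 0.225 0.034] [0.565 0.234 0.049]
0.25 36 [0.529 0.245 0.006] [0.584 0.255 0.048]
0.27 31 [0.545 0.265 0.008] [0.567 0.275 0.046]
side 603 [0.52170645 0.0830285  0.0060315 ] [0.59260364 0.28372226 0.06573765]
0.09 15 [0.531 0.088 0.006] [0.586 0.095 0.017]
0.11 24 [0.527 0.106 0.006] [0.592 0.115 0.028]
0.13 17 [0.531 0.125 0.006] [0.591 0.134 0.034]
0.15 19 [0.523 0.146 0.007] [0.589 0.155 0.037]
0.17 22 [0.524 0.165 0.006] [0.589 0.174 0.034]
0.19 313 [0.523 0.185 0.006] [0.588 0.195 0.065]
0.25 2 [0.546 0.253 0.04 ] [0.552 0.254 0.043]
0.27 7 [0.541 0.266 0.033] [0.557 0.274 0.042]
```

>>> {"fn": "step_arm", "kwargs": {"slide": [[0,0,0],[0,0,0],[0,0,0],[0,0,0],[0,0,0],[0,0,0],[0,0,0],[0,0,0],[0,0,0],[0,0,0]], "twist": [7.1,7.1,7.1,7.1,7.1,7.1,7.1,7.1,0,0], "jaw": 60, "force": 12}}

```text
time: 0.93
position: [0.2717, -0.5625, 0.2391]
tool_rot: [0.964, -0.266, -0.0, -0.0]
ft_force: [-0.6, -0.6, -0.1]
grip_width: 0.0602
```

```bash
cat >> h.py <<'E'
def to(target,o=None):
    from rig import robot
    o=robot.get_obs();M=R.from_quat(o["tool_rot"]).as_matrix()
    print("t",round(o["time"],2),"pos",o["position"].round(4),"yaw",np.degrees(np.arctan2(M[1,0],M[0,0])).round(2),"zax",M[:,2].round(4),"w",round(o["grip_width"],4),"f",np.round(o["ft_force"],2))
    if target is not None: print("tool mm",(M.T@(np.array(target)-o["position"])*1000).round(1))
E
python3 - <<'E'
from h import *
to((.5835,-.166,.22))
t=load("top"); s=load("side")
crop(t,265,205,300,235,16,"pics/b1.png");crop(s,255,225,300,260,12,"pics/b2.png")
E
```

```text
t 0.93 pos [ 0.2717 -0.5625  0.2391] yaw -30.85 zax [-3.e-04  1.e-03 -1.e+00] w 0.0602 f [-0.57 -0.61 -0.11]
tool mm [  64.4 -500.3   19.4]
```

View pics/b2.png

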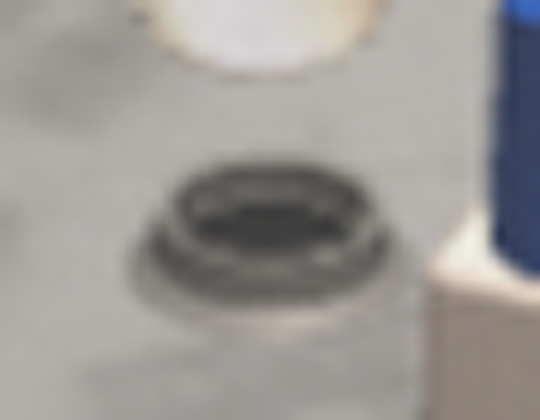

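View pics/b1.png

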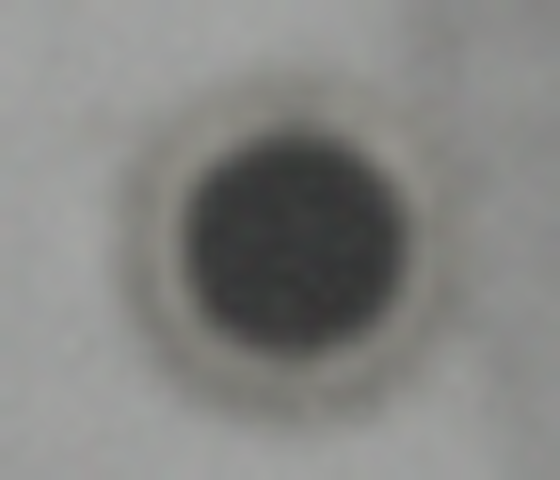

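>>> {"fn": "step_arm", "kwargs": {"slide": [[5,-38.5,1.5],[5,-38.5,1.5],[5,-38.5,1.5],[5,-38.5,1.5],[5,-38.5,1.5],[5,-38.5,1.5],[5,-38.5,1.5],[5,-38.5,1.5],[5,-38.5,1.5],[5,-38.5,1.5],[5,-38.5,1.5],[5,-38.5,1.5],[4,-38.5,1.5],[0,0,0],[0,0,0]], "twist": [0,0,0,0,0,0,0,0,0,0,0,0,0,0,0]}}

```text
time: 2.18
position: [0.5853, -0.1647, 0.2197]
tool_rot: [0.964, -0.264, -0.0, 0.0]
ft_force: [-1.0, -0.8, -0.7]
grip_width: 0.0598
```

```bash
python3 - <<'E'
from h import *
t=load("top"); s=load("side")
print(onplane(s,277.8,242.8,.014),onplane(t,283.0,219.6,.0095))
to((.5835,-.166,.132))
from rig import robot
c=robot.camera("side");pickle.dump(c,open("side1.pkl","wb"));crop(c,220,120,420,300,4,"pics/c1.png")
E
```

```text
[ 0.55234204 -0.00578743  0.014     ] [0.55420738 0.00084213 0.0095    ]
t 2.18 pos [ 0.5853 -0.1647  0.2197] yaw -30.64 zax [-6.e-04  0.e+00 -1.e+00] w 0.0598 f [-1.02 -0.75 -0.74]
tool mm [-0.9  2.  87.7]
```

View pics/c1.png

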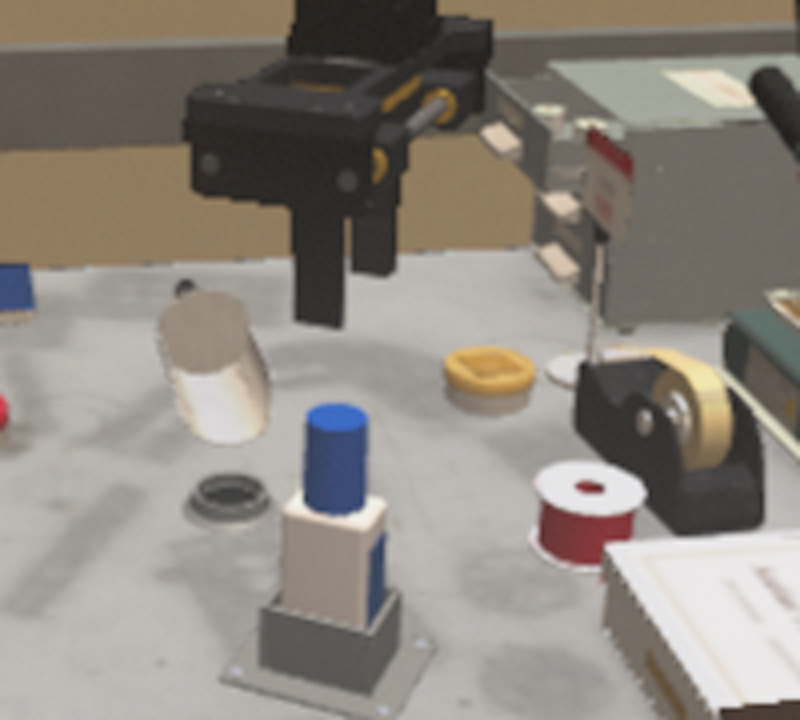

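>>> {"fn": "step_arm", "kwargs": {"slide": [[-1,2,15],[0,0,15],[0,0,15],[0,0,15],[0,0,15],[0,0,10],[0,0,2.5],[0,0,0],[0,0,0]], "twist": [0,0,0,0,0,0,0,0,0]}}

```text
time: 2.98
position: [0.5828, -0.1689, 0.1331]
tool_rot: [0.963, -0.268, 0.0, 0.0]
ft_force: [-0.1, 0.0, 0.3]
grip_width: 0.0599
```

```bash
python3 - <<'E'
from h import *
to((.5835,-.166,.132))
from rig import robot
c=robot.camera("side");pickle.dump(c,open("side1.pkl","wb"));crop(c,240,160,380,280,5,"pics/c2.png")
E
```

```text
t 2.98 pos [ 0.5828 -0.1689  0.1331] yaw -31.06 zax [ 7.e-04 -4.e-04 -1.e+00] w 0.0599 f [-0.08  0.01  0.35]
tool mm [-0.9 -2.9  1. ]
```

View pics/c2.png

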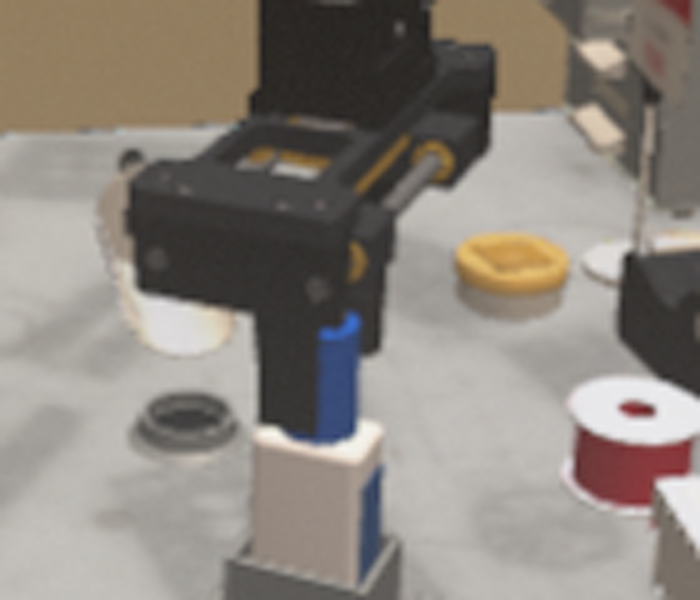

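```bash
python3 - <<'E'
from h import *
c=load("side1")
y=np.radians(-31.);ty=np.array([np.sin(y),-np.cos(y),0]);tx=np.array([np.cos(y),np.sin(y),0])
for T in((.5828,-.1689,.1331),(.5835,-.166,.132)):
    T=np.array(T)
    for o in(30,45):
        print(((proj(c,[T+ty*o/1e3+tx*s/1e3+[0,0,-.017] for s in(-9.5,9.5)])-[240,160])*5).round(0).tolist())
E
```

```text
[[267.0, 412.0], [315.0, 422.0]]
[[252.0, 430.0], [300.0, 441.0]]
[[268.0, 411.0], [315.0, 421.0]]
[[252.0, 429.0], [301.0, 439.0]]
```

>>> {"fn": "step_arm", "kwargs": {"slide": [[0,0,0],[0,0,0],[0,0,0],[0,0,0],[0,0,0],[0,0,0],[0,0,0],[0,0,0]], "twist": [0,0,0,0,0,0,0,0], "jaw": 0, "force": 10}}

```text
time: 3.7
position: [0.5828, -0.1681, 0.1327]
tool_rot: [0.964, -0.267, 0.0, -0.0]
ft_force: [0.1, 0.3, 1.2]
grip_width: 0.0305
```

>>> {"fn": "step_arm", "kwargs": {"slide": [[0,0,-5],[0,0,-8],[0,0,-12],[0,0,-15],[0,0,-15],[0,0,-15],[0,0,0],[0,0,0]], "twist": [0,0,0,0,0,0,0,0]}}

```text
time: 4.37
position: [0.5833, -0.1684, 0.2038]
tool_rot: [0.964, -0.267, 0.001, 0.0]
ft_force: [-0.1, 0.3, -1.3]
grip_width: 0.0306
```

```bash
python3 - <<'E'
from h import *
to((.554,-.001,.2))
from rig import robot
c=robot.camera("side");pickle.dump(c,open("side1.pkl","wb"));crop(c,240,130,380,280,4,"pics/c3.png")
E
```

```text
t 4.37 pos [ 0.5833 -0.1684  0.2038] yaw -31.03 zax [ 0.0025 -0.0013 -1.    ] w 0.0306 f [-0.14  0.28 -1.3 ]
tool mm [-111.4 -128.4    3.5]
```

View pics/c3.png

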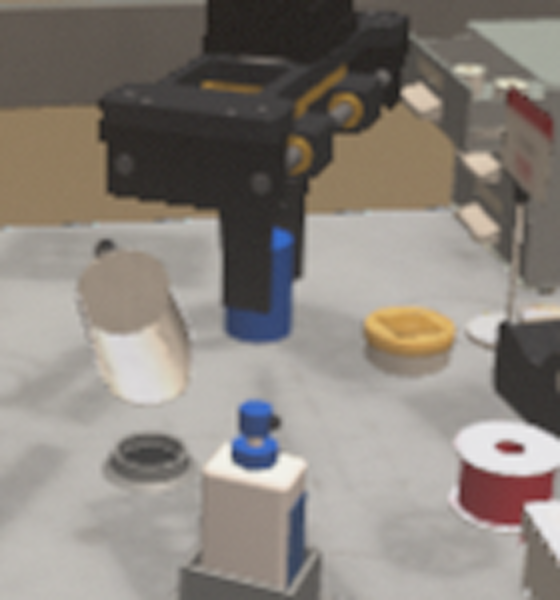

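>>> {"fn": "step_arm", "kwargs": {"slide": [[-14,-16,0],[-14,-16,0],[-14,-16,0],[-14,-16,0],[-14,-16,0],[-14,-16,0],[-14,-16,0],[-12.5,-15.5,0],[0,0,20],[0,0,30],[0,0,30],[0,0,20],[0,0,15],[0,0,10],[0,0,0],[0,0,0],[0,0,0]], "twist": [0,0,0,0,0,0,0,0,0,0,0,0,0,0,0,0,0]}}

```text
time: 5.83
position: [0.5543, -0.002, 0.0781]
tool_rot: [0.964, -0.267, 0.001, -0.0]
ft_force: [-0.1, 0.4, 0.2]
grip_width: 0.0306
```

```bash
python3 - <<'E'
from h import *
to((.5535,-.003,.042))
from rig import robot
c=robot.camera("side");pickle.dump(c,open("side1.pkl","wb"));crop(c,235,180,335,270,8,"pics/c4.png")
E
```

```text
t 5.83 pos [ 0.5543 -0.002   0.0781] yaw -31.03 zax [ 1.2e-03 -2.0e-04 -1.0e+00] w 0.0306 f [-0.1   0.38  0.25]
tool mm [-0.2  1.3 36.1]
```

View pics/c4.png

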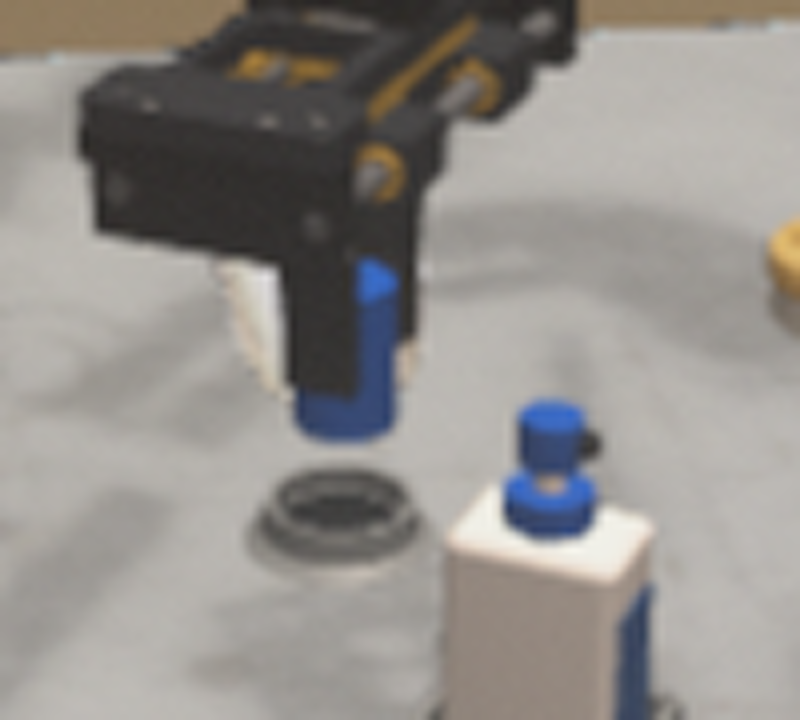

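```bash
python3 - <<'E'
from h import *
c=load("side1");o=np.array([235,180])
f=lambda U,V:((U+.5)/8-.5+235,(V+.5)/8-.5+180)
def ring(x,y,z,r):
    a=np.linspace(0,2*np.pi,60);return (proj(c,np.c_[x+r*np.cos(a),y+r*np.sin(a),0*a+z])-o+.5)*8
for y in(-.008,-.004,0,):
  for n,z,r in(("mouth",.042,.015),("rim",.014,.023)):
    q=ring(.554,y,z,r);print(y,n,q.min(0).round(),q.max(0).round())
E
```

```text
-0.008 mouth [302. 403.] [404. 451.]
-0.008 rim [276. 473.] [430. 548.]
-0.004 mouth [301. 397.] [402. 444.]
-0.004 rim [275. 467.] [428. 541.]
0 mouth [299. 391.] [400. 438.]
0 rim [273. 461.] [426. 535.]
```

>>> {"fn": "step_arm", "kwargs": {"slide": [[1,2.5,0],[0,0,8],[0,0,8],[0,0,8],[0,0,5],[0,0,3],[0,0,0],[0,0,0],[0,0,0]], "twist": [0,0,0,0,0,0,0,0,0]}}

```text
time: 6.63
position: [0.5532, -0.004, 0.0454]
tool_rot: [0.964, -0.268, -0.0, -0.0]
ft_force: [0.5, 3.3, 3.6]
grip_width: 0.0297
```

```bash
python3 - <<'E'
from h import *
to((.5535,-.0045,.0417))
from rig import robot
c=robot.camera("side");pickle.dump(c,open("side1.pkl","wb"));crop(c,235,180,335,270,8,"pics/c5.png")
E
```

```text
t 6.63 pos [ 0.5532 -0.004   0.0454] yaw -31.04 zax [-3.e-04  8.e-04 -1.e+00] w 0.0297 f [0.53 3.31 3.6 ]
tool mm [0.5 0.3 3.7]
```

View pics/c5.png

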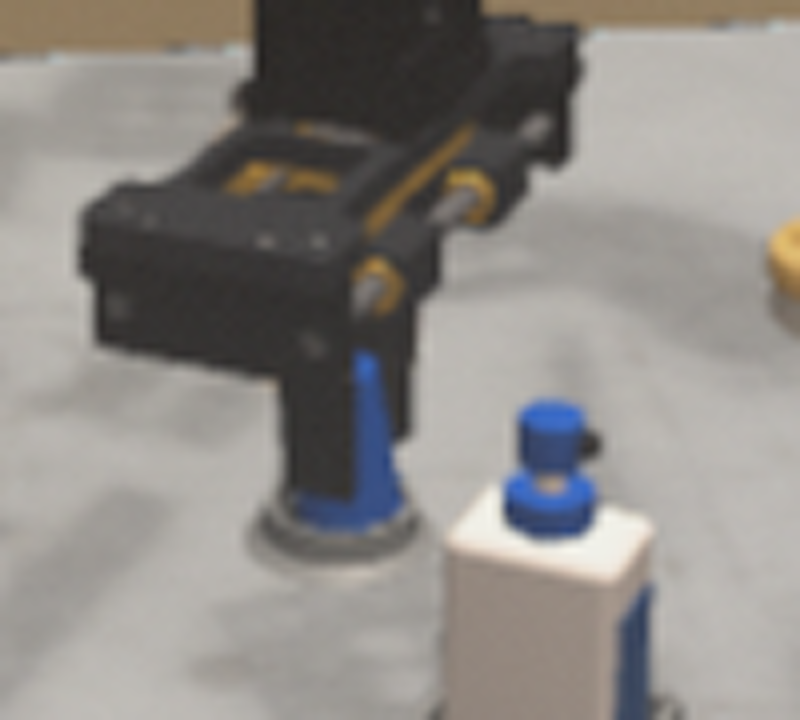

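>>> {"fn": "step_arm", "kwargs": {"slide": [[0,0,-5],[0,0,-8],[0,0,-8],[0,0,0],[0,0,0]], "twist": [0,0,0,0,0]}}

```text
time: 7.1
position: [0.5539, -0.0049, 0.0674]
tool_rot: [0.964, -0.268, 0.001, 0.0]
ft_force: [-0.4, 0.2, 0.1]
grip_width: 0.0296
```

```bash
python3 - <<'E'
from h import *
to((.5535,.0,.0417))
from rig import robot
c=robot.camera("side");pickle.dump(c,open("side1.pkl","wb"));crop(c,235,180,335,270,8,"pics/c6.png")
c=robot.camera("top");pickle.dump(c,open("top1.pkl","wb"));crop(c,235,170,385,270,5,"pics/c7.png")
E
```

```text
t 7.1 pos [ 0.5539 -0.0049  0.0674] yaw -31.03 zax [ 1.9e-03 -6.0e-04 -1.0e+00] w 0.0296 f [-0.36  0.19  0.07]
tool mm [-2.9 -4.  25.7]
```

View pics/c6.png

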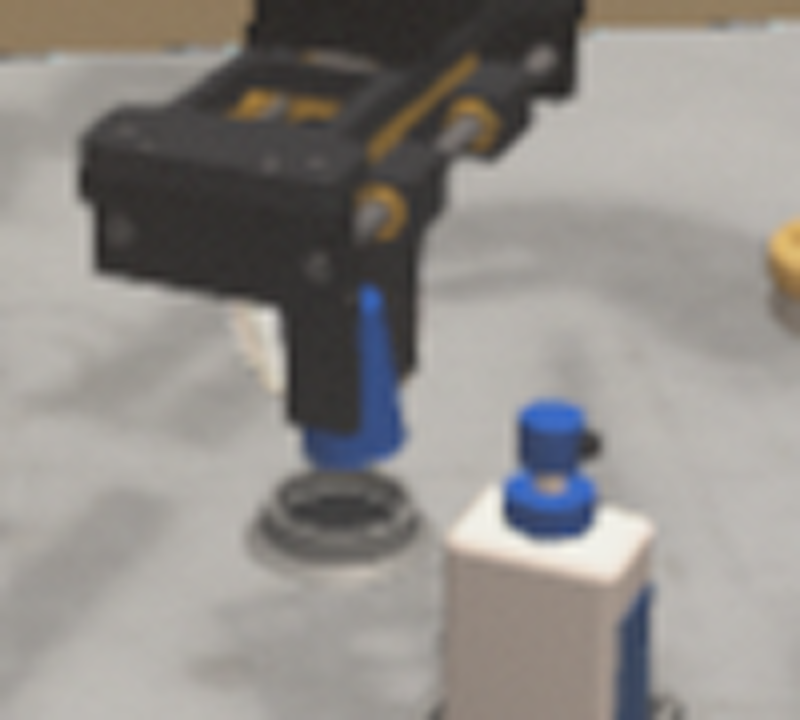

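View pics/c7.png

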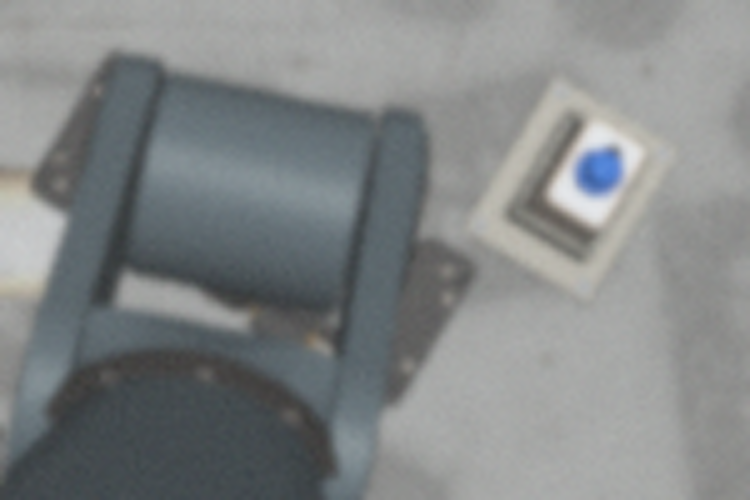

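>>> {"fn": "step_arm", "kwargs": {"slide": [[-7,-5,0],[0,0,0],[0,0,6],[0,0,6],[0,0,4],[0,0,2],[0,0,0],[0,0,0]], "twist": [0,0,0,0,0,0,0,0]}}

```text
time: 7.87
position: [0.5498, 0.0033, 0.0481]
tool_rot: [0.964, -0.268, -0.0, 0.0]
ft_force: [0.2, 0.2, -0.4]
grip_width: 0.0299
```

```bash
python3 - <<'E'
from h import *
to((.554,.001,.0417))
from rig import robot
c=robot.camera("side");pickle.dump(c,open("side1.pkl","wb"));crop(c,235,180,335,270,8,"pics/c8.png")
E
```

```text
t 7.87 pos [0.5498 0.0033 0.0481] yaw -31.04 zax [-6.e-04  1.e-04 -1.e+00] w 0.0299 f [ 0.15  0.16 -0.4 ]
tool mm [ 4.8 -0.2  6.4]
```

View pics/c8.png

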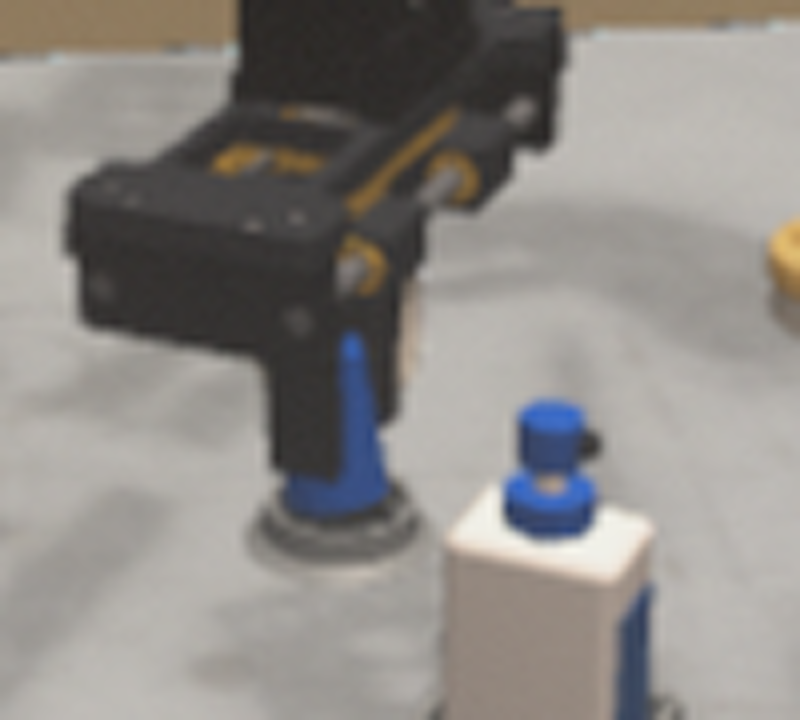

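>>> {"fn": "step_arm", "kwargs": {"slide": [[1,0,2],[0,0,2],[0,0,0],[0,0,0]], "twist": [0,0,0,0]}}

```text
time: 8.25
position: [0.5507, 0.0028, 0.0445]
tool_rot: [0.964, -0.267, -0.0, 0.0]
ft_force: [0.2, -0.0, -0.5]
grip_width: 0.03
```

>>> {"fn": "step_arm", "kwargs": {"slide": [[0,0,1.5],[0,0,1.5],[0,0,0],[0,0,0]], "twist": [0,0,0,0]}}

```text
time: 8.58
position: [0.5506, 0.0029, 0.0414]
tool_rot: [0.964, -0.267, -0.0, 0.0]
ft_force: [-0.5, 0.6, 0.5]
grip_width: 0.0295
```

>>> {"fn": "step_arm", "kwargs": {"slide": [[0,0,1.5],[0,0,1.5],[0,0,0],[0,0,0]], "twist": [0,0,0,0]}}

```text
time: 8.92
position: [0.552, 0.0021, 0.0393]
tool_rot: [0.964, -0.267, 0.002, 0.0]
ft_force: [1.2, -2.1, 4.8]
grip_width: 0.0295
```

```bash
python3 - <<'E'
from h import *
to((.554,.001,.0417))
from rig import robot
c=robot.camera("side");pickle.dump(c,open("side1.pkl","wb"));crop(c,235,180,335,270,8,"pics/c9.png")
E
```

```text
t 8.92 pos [0.552  0.0021 0.0393] yaw -31.01 zax [ 0.0028 -0.0012 -1.    ] w 0.0295 f [ 1.16 -2.07  4.78]
tool mm [ 2.3 -0.1 -2.4]
```

View pics/c9.png

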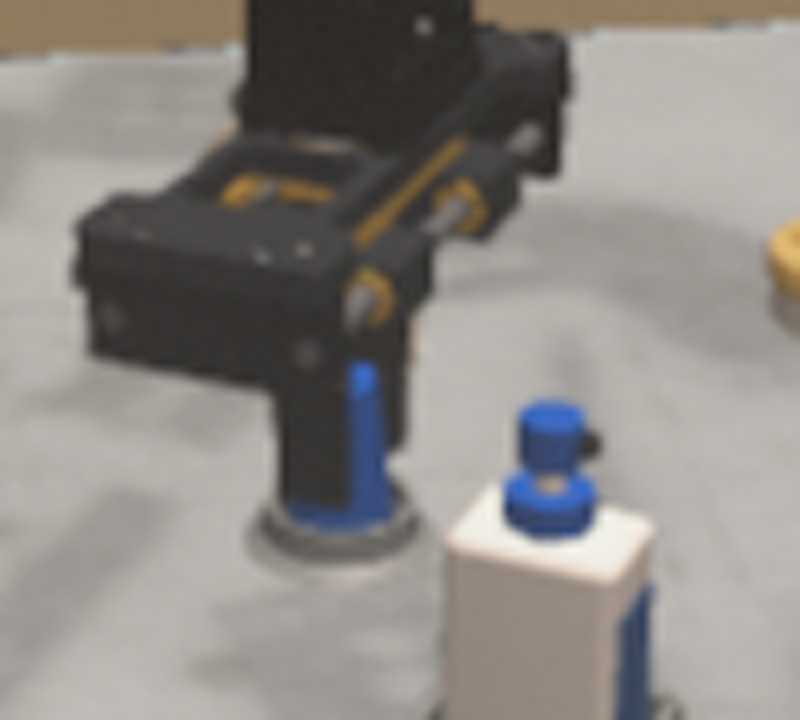

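>>> {"fn": "step_arm", "kwargs": {"slide": [[1.5,0,0.5],[1.5,0,0.5],[0,0,0],[0,0,0]], "twist": [0,0,0,0]}}

```text
time: 9.3
position: [0.5535, 0.0011, 0.0378]
tool_rot: [0.964, -0.267, 0.0, 0.0]
ft_force: [-0.1, -1.7, 5.0]
grip_width: 0.0301
```

```bash
python3 - <<'E'
from h import *
to((.554,.001,.0417))
from rig import robot
c=robot.camera("side");pickle.dump(c,open("side1.pkl","wb"));crop(c,235,180,335,270,8,"pics/d1.png")
E
```

```text
t 9.3 pos [0.5535 0.0011 0.0378] yaw -31.02 zax [ 5.e-04 -3.e-04 -1.e+00] w 0.0301 f [-0.05 -1.71  4.98]
tool mm [ 0.5 -0.2 -3.9]
```

View pics/d1.png

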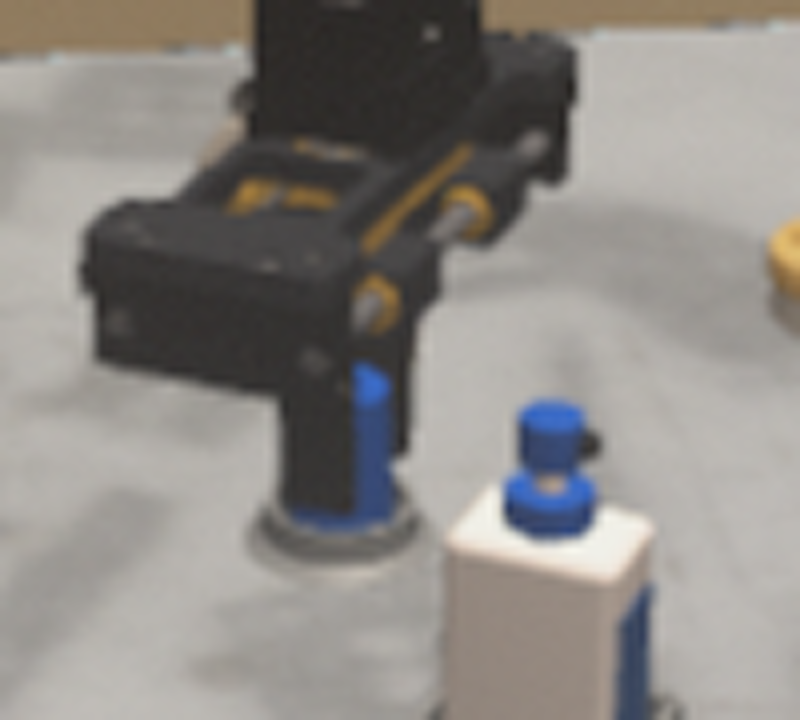

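>>> {"fn": "step_arm", "kwargs": {"slide": [[0,0,0],[0,0,0],[0,0,0],[0,0,0],[0,0,-5],[0,0,-15],[0,0,-25],[0,0,-40],[0,0,-40],[0,0,-35],[0,0,0],[0,0,0]], "twist": [0,0,0,0,0,0,0,0,0,0,0,0], "jaw": 50}}

```text
time: 10.35
position: [0.5547, 0.0012, 0.2002]
tool_rot: [0.964, -0.267, 0.003, -0.0]
ft_force: [-0.3, 0.3, 0.0]
grip_width: 0.0499
```

```bash
python3 - <<'E'
from h import *
from rig import robot
c=robot.camera("side");pickle.dump(c,open("side1.pkl","wb"));crop(c,220,150,360,300,4,"pics/d2.png")
c=robot.camera("top");pickle.dump(c,open("top1.pkl","wb"));crop(c,300,170,400,250,7,"pics/d3.png")
to((.5835,-.166,.2))
E
```

```text
t 10.45 pos [0.5523 0.0015 0.197 ] yaw -31.03 zax [-1.8e-03  4.0e-04 -1.0e+00] w 0.0507 f [-0.39 -0.47 -0.34]
tool mm [113.1 127.5  -3.1]
```

View pics/d2.png

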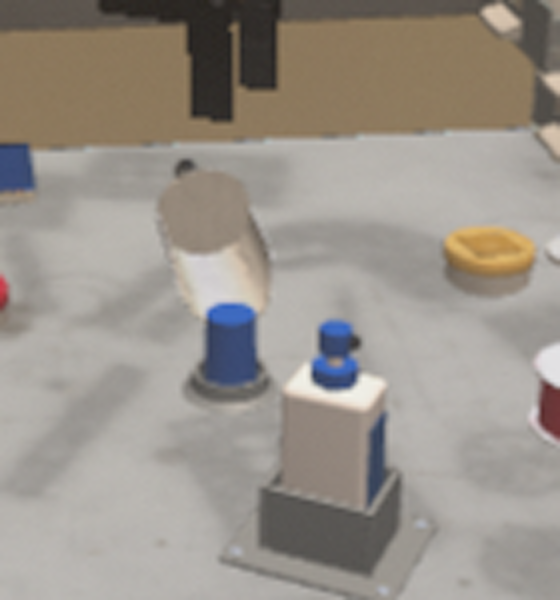

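View pics/d3.png

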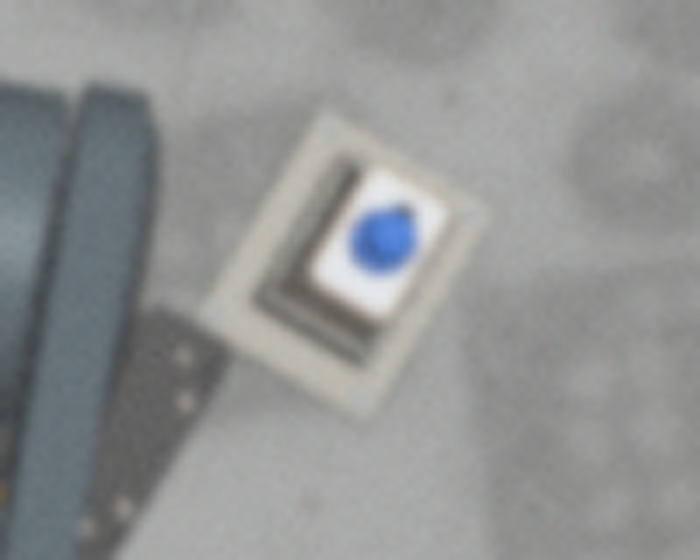

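```bash
python3 - <<'E'
from h import *
t=load("top1")
f=lambda U,V:((U+.5)/7-.5+300,(V+.5)/7-.5+170)
c=np.array([onplane(t,*f(*p),.096) for p in((372,163),(452,212),(388,322),(308,270))]);print(c.round(4),c.mean(0))
for a,b in((0,3),(1,2),(0,1),(3,2)):
    d=c[a]-c[b];print(np.linalg.norm(d),np.degrees(np.arctan2(d[1],d[0])))
print("pump",onplane(t,*f(386,240),.12))
to((.5845,-.1655,.2))
E
```

```text
[[ 0.6115 -0.1627  0.096 ]
 [ 0.595  -0.1891  0.096 ]
 [ 0.5584 -0.1674  0.096 ]
 [ 0.5758 -0.141   0.096 ]] [ 0.58518868 -0.16502191  0.096     ]
0.04179734034262968 -31.211147173769707
0.04260690586516908 -30.594087813359618
0.03114377193099826 58.00993928394704
0.031623697215112226 56.55892774159812
pump [ 0.5836575  -0.16370962  0.12      ]
t 10.45 pos [0.5523 0.0015 0.197 ] yaw -31.03 zax [-1.8e-03  4.0e-04 -1.0e+00] w 0.0507 f [-0.39 -0.47 -0.34]
tool mm [113.7 126.6  -3.1]
```

>>> {"fn": "step_arm", "kwargs": {"slide": [[14,16,0],[14,16,0],[14,16,0],[14,16,0],[14,16,0],[14,16,0],[14,16,0],[14,15,0],[0,0,10],[0,0,20],[0,0,20],[0,0,20],[0,0,15],[0,0,10],[0,0,10],[0,0,5],[0,0,5],[0,0,0],[0,0,0]], "twist": [0,0,0,0,0,0,0,0,0,0,0,0,0,0,0,0,0,0,0]}}

```text
time: 12.03
position: [0.5841, -0.1653, 0.0828]
tool_rot: [0.964, -0.267, 0.0, 0.0]
ft_force: [-0.4, -0.6, 0.2]
grip_width: 0.0501
```

```bash
python3 - <<'E'
from h import *
to((.5845,-.1655,.08))
from rig import robot
c=robot.camera("side");pickle.dump(c,open("side1.pkl","wb"));crop(c,240,160,380,300,4,"pics/d4.png")
E
```

```text
t 12.03 pos [ 0.5841 -0.1653  0.0828] yaw -31.03 zax [ 5.e-04 -2.e-04 -1.e+00] w 0.0501 f [-0.37 -0.63  0.24]
tool mm [ 0.5 -0.1  2.8]
```

View pics/d4.png

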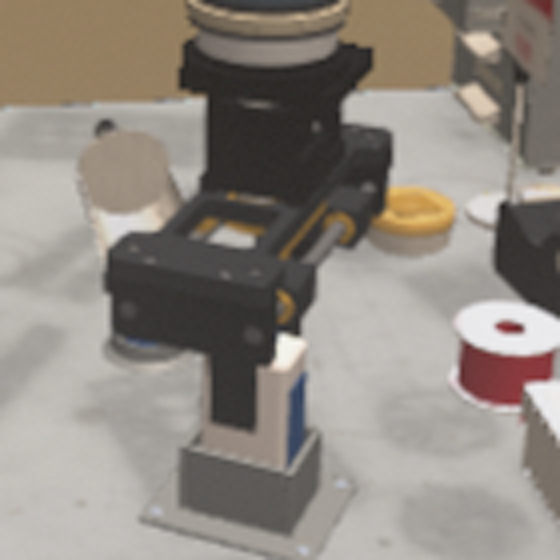

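>>> {"fn": "step_arm", "kwargs": {"slide": [[0,0,1],[0,0,0],[0,0,0],[0,0,0],[0,0,0],[0,0,0],[0,0,0]], "twist": [0,0,0,0,0,0,0], "jaw": 0, "force": 20}}

```text
time: 12.67
position: [0.584, -0.1654, 0.0819]
tool_rot: [0.964, -0.267, 0.0, 0.0]
ft_force: [-0.7, -0.6, 2.8]
grip_width: 0.032
```

>>> {"fn": "step_arm", "kwargs": {"slide": [[0,0,-3],[0,0,-5],[0,0,-6],[0,0,-6],[0,0,-3],[0,0,0],[0,0,0],[0,0,0]], "twist": [0,0,0,0,0,0,0,0]}}

```text
time: 13.33
position: [0.5836, -0.1652, 0.1045]
tool_rot: [0.964, -0.267, -0.0, -0.0]
ft_force: [0.1, 0.1, -0.8]
grip_width: 0.0321
```

```bash
python3 - <<'E'
from h import *
to((.5845,-.1655,.105))
from rig import robot
c=robot.camera("side");pickle.dump(c,open("side1.pkl","wb"));crop(c,240,160,380,300,4,"pics/d5.png")
E
```

```text
t 13.33 pos [ 0.5836 -0.1652  0.1045] yaw -31.03 zax [-3.e-04  1.e-04 -1.e+00] w 0.0321 f [ 0.09  0.1  -0.83]
tool mm [ 0.9 -0.2 -0.5]
```

View pics/d5.png

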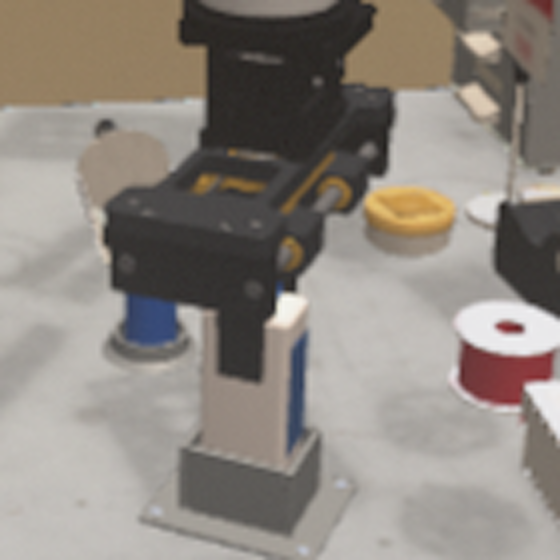

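>>> {"fn": "step_arm", "kwargs": {"slide": [[3,0,-0.5],[4,0,-1],[4,0,-1],[4,0,-1],[4,0,0],[4,0,0],[4,0,0],[0,0,0],[0,0,0]], "twist": [0,0,0,0,0,0,0,0,0], "force": 12}}

```text
time: 14.13
position: [0.6079, -0.1797, 0.1081]
tool_rot: [0.964, -0.268, 0.001, 0.0]
ft_force: [-1.3, -0.2, -1.0]
grip_width: 0.0317
```

```bash
python3 - <<'E'
from h import *
to(None)
from rig import robot
c=robot.camera("side");pickle.dump(c,open("side1.pkl","wb"));crop(c,240,160,380,300,4,"pics/d6.png")
E
```

```text
t 14.13 pos [ 0.6079 -0.1797  0.1081] yaw -31.04 zax [ 2.1e-03 -9.0e-04 -1.0e+00] w 0.0317 f [-1.3  -0.16 -0.96]
```

View pics/d6.png

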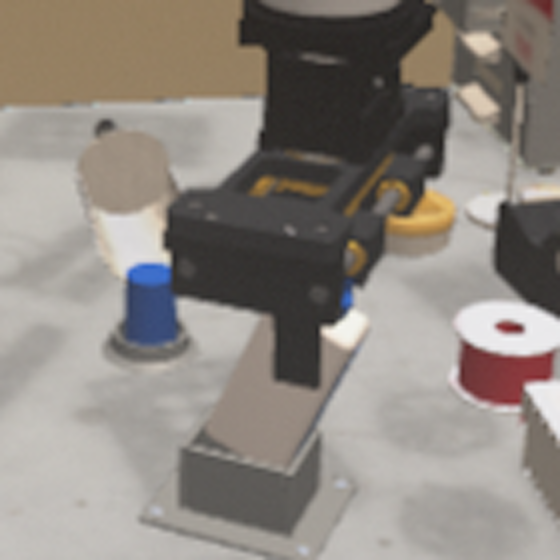

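>>> {"fn": "step_arm", "kwargs": {"slide": [[4,0,0.3],[4,0,0.4],[4,0,0.5],[4,0,1],[4,0,1],[4,0,1.3],[4,0,1.6],[0,0,0],[0,0,0]], "twist": [0,0,0,0,0,0,0,0,0]}}

```text
time: 14.93
position: [0.6318, -0.1942, 0.1018]
tool_rot: [0.964, -0.268, 0.001, 0.0]
ft_force: [-1.2, 0.2, -0.8]
grip_width: 0.032
```

```bash
python3 - <<'E'
from h import *
to(None)
from rig import robot
c=robot.camera("side");pickle.dump(c,open("side1.pkl","wb"));crop(c,240,160,380,300,4,"pics/d7.png")
E
```

```text
t 14.93 pos [ 0.6318 -0.1942  0.1018] yaw -31.03 zax [ 1.6e-03 -9.0e-04 -1.0e+00] w 0.032 f [-1.16  0.21 -0.82]
```

View pics/d7.png

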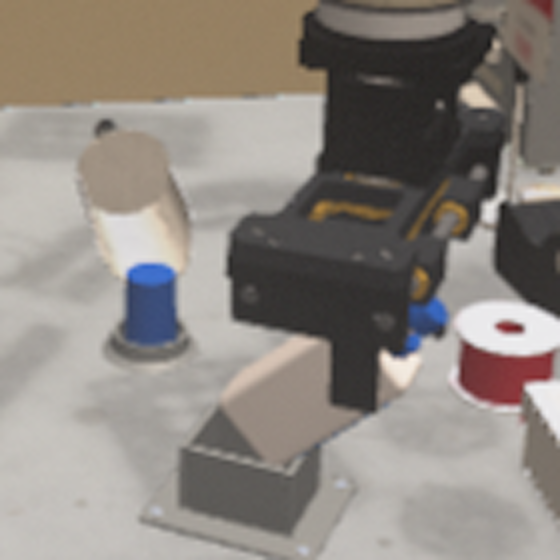

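>>> {"fn": "step_arm", "kwargs": {"slide": [[0,0,0],[0,0,0],[0,0,-4],[0,0,-8],[0,0,-12],[0,0,-15],[0,0,-15],[0,0,-15],[0,0,-15],[0,0,-10],[0,0,0],[0,0,0]], "twist": [0,0,0,0,0,0,0,0,0,0,0,0], "force": 40}}

```text
time: 15.98
position: [0.6314, -0.1938, 0.1972]
tool_rot: [0.964, -0.267, 0.001, 0.0]
ft_force: [0.2, -0.4, -1.3]
grip_width: 0.0321
```

```bash
python3 - <<'E'
from h import *
to(None)
from rig import robot
c=robot.camera("side");pickle.dump(c,open("side1.pkl","wb"));crop(c,240,130,380,270,5,"pics/d8.png")
c=robot.camera("top");pickle.dump(c,open("top1.pkl","wb"));crop(c,260,130,400,250,5,"pics/d9.png")
E
```

```text
t 15.98 pos [ 0.6314 -0.1938  0.1972] yaw -31.03 zax [ 0.0021 -0.001  -1.    ] w 0.0321 f [ 0.19 -0.39 -1.29]
```

View pics/d8.png

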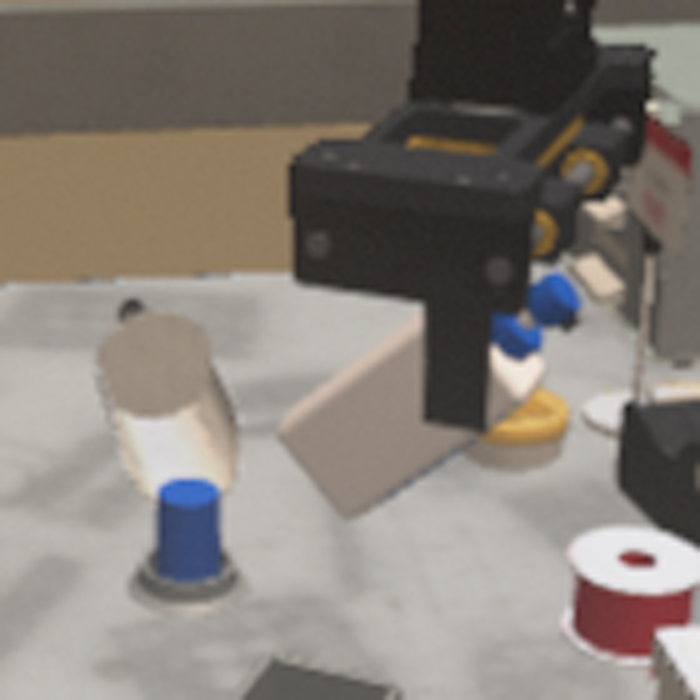

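View pics/d9.png

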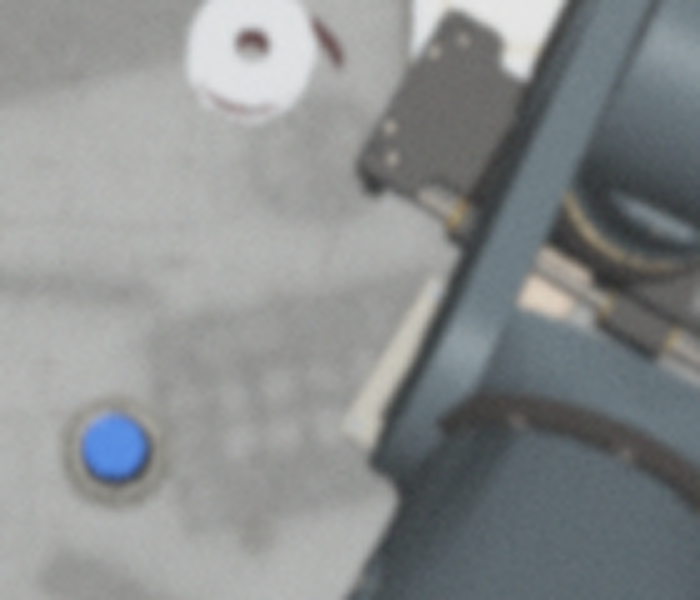

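```bash
cat >> h.py <<'E'
from scipy.optimize import least_squares
def bpose(th,px,pz,T,yaw,py=0.,g=78.):
    # bottle-frame point (0,0,g) mm lies at TCP + px*tx + pz*up + py*by (mm)
    tx=np.array([np.cos(yaw),np.sin(yaw),0]);up=np.array([0,0,1.]);by=np.cross(up,tx)
    bx=np.cos(th)*tx-np.sin(th)*up;bz=np.sin(th)*tx+np.cos(th)*up
    Rm=np.c_[bx,by,bz];o=T+(px*tx+pz*up+py*by)/1e3-Rm@np.array([0,0,g])/1e3
    return Rm,o
def fit(c,T,yaw,pts,uv,py=0.):
    pts=np.array(pts,float)/1e3
    def res(v):
        Rm,o=bpose(v[0],v[1],v[2],T,yaw,py);return (proj(c,pts@Rm.T+o)-uv).ravel()
    return least_squares(res,[.8,0,0],loss="soft_l1")
def wire(c,Rm,o):
    im=c["color"].copy();im=cv2.resize(im,None,fx=4,fy=4,interpolation=cv2.INTER_CUBIC)
    def pl(P,col):
        q=((proj(c,np.array(P)/1e3@Rm.T+o)+.5)*4).astype(int);cv2.polylines(im,[q.reshape(-1,1,2)],False,col,1,cv2.LINE_AA)
    for z in(0,92):pl([(23,16,z),(-23,16,z),(-23,-16,z),(23,-16,z),(23,16,z)],(0,0,255))
    for a,b in((23,16),(-23,16),(-23,-16),(23,-16)):pl([(a,b,0),(a,b,92)],(0,0,255))
    a=np.linspace(0,2*np.pi,30)
    pl(np.c_[11*np.cos(a),11*np.sin(a),a*0+102],(0,255,0));pl(np.c_[8.5*np.cos(a),8.5*np.sin(a),a*0+122],(0,255,255));pl([(0,0,115),(12,0,115)],(255,0,255))
    return im
E
cat > fitd.py <<'E'
from h import *
c=load("side1");f=lambda U,V:((U+.5)/5-.5+240,(V+.5)/5-.5+130)
T=np.array([.6314,-.1938,.1972]);yaw=np.radians(-31.03)
pts=[(-23,-16,0),(23,-16,0),(23,16,92),(12,0,115)]
uv=np.array([f(*p) for p in((281,434),(350,518),(546,367),(575,322))])
r=fit(c,T,yaw,pts,uv);print(np.degrees(r.x[0]),r.x[1:],r.fun.round(2))
Rm,o=bpose(*r.x,T,yaw);im=wire(c,Rm,o);cv2.imwrite("pics/e1.png",im[540:1080,950:1530])
E
python3 fitd.py
```

```text
45.37712369855987 [0.14816081 2.29125197] [-2.2  -0.29 -0.17  1.83  2.17 -0.45  0.04 -0.07]
```

View pics/e1.png

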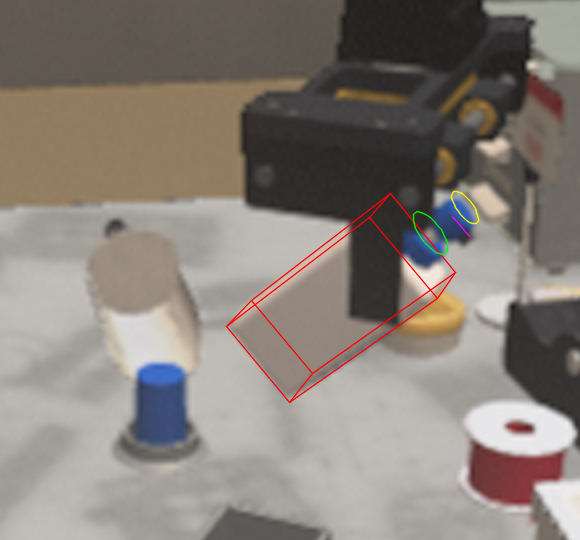

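>>> {"fn": "step_arm", "kwargs": {"slide": [[-5,-2.5,0],[-10,-5,0],[-12,-6,0],[-12,-6,0],[-12,-6,0],[-12,-6.5,0],[-12,-6.5,0],[-12,-6.5,0],[-12,-6.5,0],[-12,-6,0],[-8,-4,0],[-5,-2.5,0],[0,0,0]], "twist": [0,0,0,0,0,0,0,0,0,0,0,0,0]}}

```text
time: 17.17
position: [0.5569, -0.0736, 0.196]
tool_rot: [0.964, -0.267, -0.0, -0.0]
ft_force: [-0.2, -0.4, -1.0]
grip_width: 0.0316
```

>>> {"fn": "step_arm", "kwargs": {"slide": [[0,0,0],[0,0,0],[0,0,0],[0,0,0],[0,0,0],[0,0,0],[0,0,0],[0,0,0],[0,0,0],[0,0,0],[0,0,0],[0,0,0],[0,0,0],[0,0,0],[0,0,0],[0,0,0],[0,0,0],[0,0,0],[0,0,0],[0,0,0]], "twist": [-3,-5,-7,-7,-7,-7,-7,-7,-7,-7,-7,-7,-7,-7,-7,-7,-7,-5,-3,0]}}

```text
time: 18.83
position: [0.5583, -0.0756, 0.196]
tool_rot: [0.707, 0.707, 0.0, 0.0]
ft_force: [0.6, 0.7, -1.5]
grip_width: 0.0317
```

```bash
python3 - <<'E'
from h import *
to((.558,-.075,.168))
from rig import robot
print(robot.get_obs()["q"])
E
```

```text
t 18.83 pos [ 0.5583 -0.0756  0.196 ] yaw 89.98 zax [ 8.e-04 -5.e-04 -1.e+00] w 0.0317 f [ 0.56  0.75 -1.45]
tool mm [ 0.6 -0.3 28. ]
[-3.32809540e-01  5.00074447e-01  1.63445156e+00 -2.23862391e-04
  1.00611398e+00 -3.32311417e-01]
```

>>> {"fn": "step_arm", "kwargs": {"slide": [[0,0,5],[0,0,8],[0,0,8],[0,0,5],[0,0,2],[0,0,0],[0,0,0],[0,0,0],[0,0,0]], "twist": [0,0,0,0,0,0,0,0,0]}}

```text
time: 19.58
position: [0.558, -0.0749, 0.1683]
tool_rot: [0.707, 0.707, 0.0, 0.0]
ft_force: [-0.3, 0.3, -0.1]
grip_width: 0.0316
```

```bash
python3 - <<'E'
from h import *
to((.558,-.075,.168))
from rig import robot
c=robot.camera("side");pickle.dump(c,open("side1.pkl","wb"));crop(c,200,120,360,270,5,"pics/f1.png")
o=robot.get_obs();c2=robot.camera("top");pickle.dump((c2,o),open("top2.pkl","wb"));crop(c2,160,140,360,290,4,"pics/f2.png")
E
```

```text
t 19.58 pos [ 0.558  -0.0749  0.1683] yaw 89.97 zax [ 8.e-04 -3.e-04 -1.e+00] w 0.0316 f [-0.27  0.32 -0.12]
tool mm [-0.1  0.   0.3]
```

View pics/f1.png

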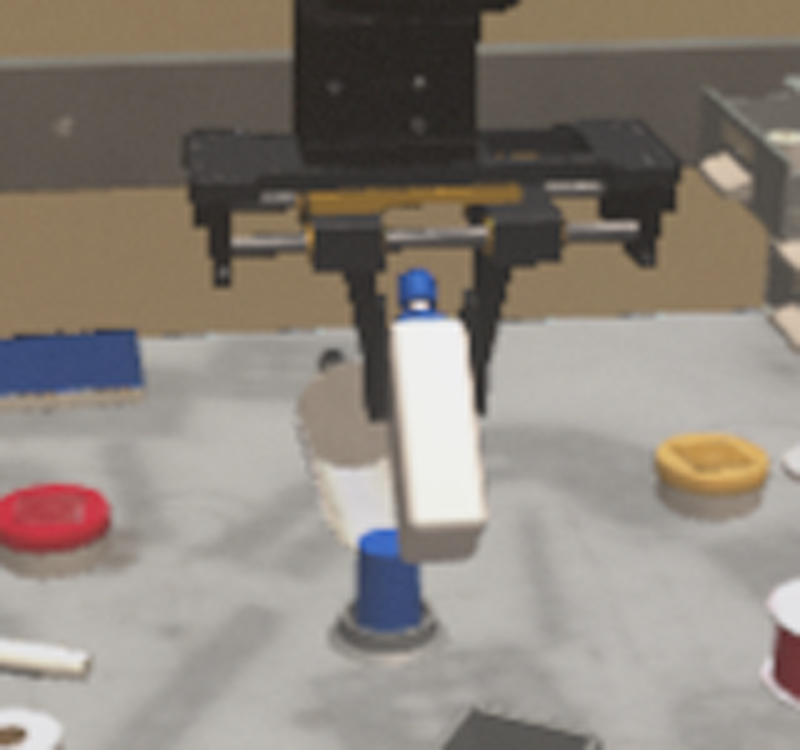

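View pics/f2.png

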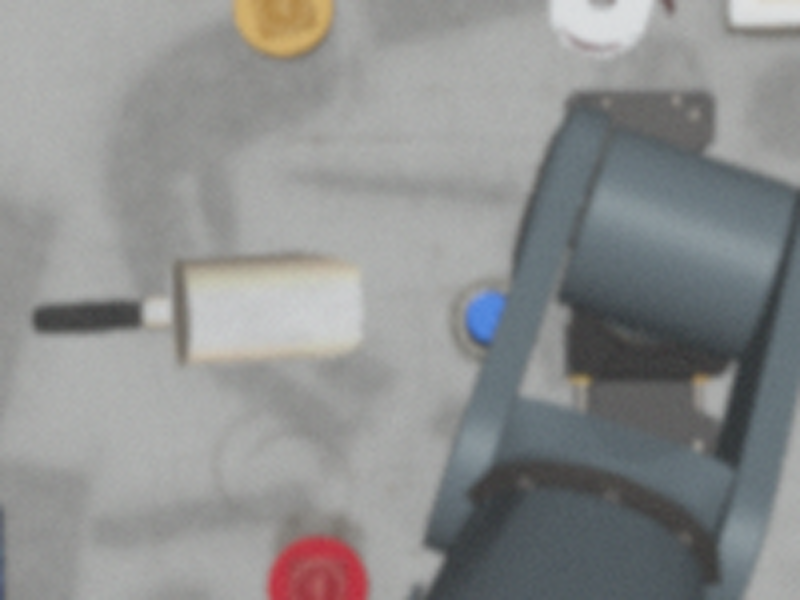

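```bash
python3 - <<'E'
from h import *
c=load("side1");f=lambda U,V:((U+.5)/5-.5+200,(V+.5)/5-.5+120)
T=np.array([.558,-.0749,.1683]);yaw=np.radians(89.97)
pts=[(-23,16,0),(-23,-16,0),(23,16,0),(23,-16,0),(-23,16,92),(-23,-16,92),(0,0,122)]
uv=np.array([f(*p) for p in((400,527),(489,521),(404,561),(481,556),(391,320),(463,316),(417,272))])
r=fit(c,T,yaw,pts,uv);print(np.degrees(r.x[0]),r.x[1:],r.fun.round(1))
for th in(40,45.4,50):
    Rm,o=bpose(np.radians(th),.15,2.3,T,yaw);print(th,((proj(c,np.array(pts)/1e3@Rm.T+o)-uv)*5).round(0).tolist())
Rm,o=bpose(np.radians(45.4),.15,2.3,T,yaw);cv2.imwrite("pics/f3.png",wire(c,Rm,o)[560:1080,900:1500])
n=o+Rm@[.012,0,.115];B=np.array([.558,.1352,.01])
for RR,oo in((Rm,o),bpose(*r.x,T,yaw)):
    n=oo+RR@[.012,0,.115];d=B-n;D=np.linalg.norm(d);print(n,D,"aim err mm",np.linalg.norm(d-RR[:,0]*(d@RR[:,0]))*1e3,d@RR[:,2]*1e3,"low",min((oo+RR@np.array([a,b,0]))[2] for a in(.023,-.023) for b in(.016,)))
# scoop/bowl drawn
print(proj(c,B))
# bystanders compare
a=load("top");b=pickle.load(open("top2.pkl","rb"))[0]
d=cv2.absdiff(a["color"],b["color"]).max(2)
print("diff scoop",d[195:240,160:255].max(),"red",d[270:305,220:260].max(),"gold",d[125:155,215:245].max(),"roll",d[278:300,318:338].max(),"ribbon",d[125:150,295:325].max())
E
```

```text
46.09454276048342 [2.04716848 0.46698091] [ 1.6 -0.  -0.   0.3 -1.3  0.7 -1.3  0.9 -0.8 -1.2  0.4 -1.1 -0.6  0.1]
40 [[7.0, 10.0], [-1.0, 11.0], [-8.0, 2.0], [-9.0, 2.0], [-2.0, -5.0], [4.0, -4.0], [-1.0, -7.0]]
45.4 [[8.0, -1.0], [1.0, 1.0], [-6.0, 2.0], [-6.0, 2.0], [-3.0, -8.0], [3.0, -8.0], [-2.0, -3.0]]
50 [[9.0, -11.0], [2.0, -10.0], [-4.0, 1.0], [-4.0, 1.0], [-4.0, -11.0], [2.0, -10.0], [-3.0, 1.0]]
[ 0.55801828 -0.0399792   0.18803535] 0.24976857288503668 aim err mm 0.2970530338691604 -0.2759324616014444 low 0.09945546280858443
[ 0.55801939 -0.03787324  0.18577957] 0.24668361164176686 aim err mm 2.8008875425482644 2.7987263611215316 low 0.0981051289247866
[[273.59979785 218.96815163]]
diff scoop 21 red 85 gold 20 roll 138 ribbon 19
```

View pics/f3.png

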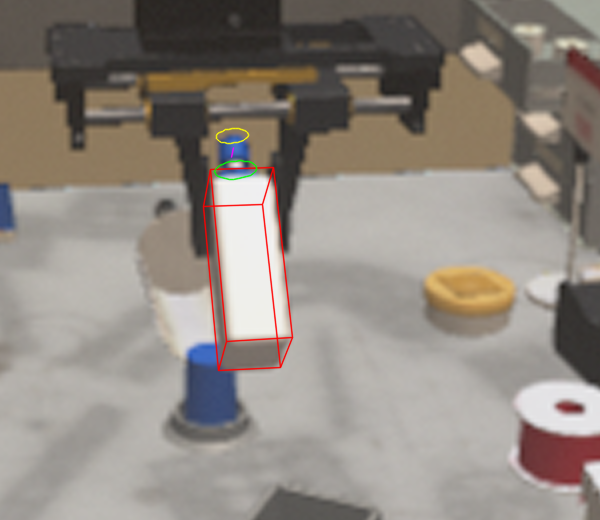

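```bash
python3 - <<'E'
from h import *
a=load("side");c=load("side1")
d=cv2.absdiff(a["color"],c["color"]).max(2)
for n,(u0,v0,u1,v1) in dict(red=(195,215,225,238),roll=(188,258,216,285),gold=(328,205,358,222),ribbon=(350,234,385,262),scoophandle=(259,186,278,200)).items(): print(n,d[v0:v1,u0:u1].max(),d[v0:v1,u0:u1].mean())
b=pickle.load(open("top2.pkl","rb"))[0];t=load("top");d=cv2.absdiff(t["color"],b["color"]).max(2);print(np.argwhere(d[270:305,220:260]>40)[:,1].min(initial=99), (d[270:300,225:253]).max())
to(None)
E
```

```text
red 6 3.265217391304348
roll 6 3.361111111111111
gold 6 3.5058823529411764
ribbon 7 2.9397959183673468
scoophandle 121 30.5
37 17
t 19.68 pos [ 0.5579 -0.0749  0.1683] yaw 89.97 zax [ 8.e-04 -3.e-04 -1.e+00] w 0.0319 f [ 0.01  0.15 -0.66]
```

```bash
python3 -c "
from rig import robot
print(robot.hand_in())
from h import to; to(None)"
```

```text
the job is handed in; nothing more can be done
None
the job is handed in; nothing more can be done
```

I put the cap mouth down in the grey cup, drew the bottle up and tipped it. I handed the job in at about 19.7 s with the bottle held still, pointing into the scoop's bowl.

- **Cap:** on the first try it caught the cup's rim with about 5 N and tilted in the grip. I lifted it clear, re-centred, lowered it to the cup floor, straightened it and let go. The pictures show it upright in the cup.
- **Tipping:** the moves allowed no tilting of the tool, so I gripped the bottle lightly and swung it between the pads by bringing its foot against the holder's rim. I then tightened the grip to 40 N. I gripped about 79 mm above the foot instead of 70 mm, so that the pump clears the gripper's body.
- **Final pose:** fits to two side pictures gave a tilt of 45.4° and 46.1°. The nozzle is about 25 cm from the middle of the bowl and aims within about 3 mm of it, and the bottle's lowest point is about 98 mm above the table.
- **Other things:** before-and-after pictures show the tins and rolls unmoved in the side view and the scoop unmoved in the top view. Three spots in those comparisons also changed: the red tin's edge and the label roll (top view), and the scoop's handle (side view). I put these down to the arm or gripper covering them, because each matched in the other view.
- **Disagreement:** the side camera placed the cup up to 7 mm off from the top camera in y. The top camera proved right when I seated the cap.

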